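Back off the knurled glass-retaining ring of a microscope light base

ROBOT

A 6-joint arm with a two-finger parallel gripper is mounted at the origin on a cart in front of the work surface, level with it; the furniture and walls round the work are solid. World frame = base frame: x ahead of the robot, y to its left, z up, the work surface at z = 0. Lengths are in m, angles in rad, forces in N, time in s.
With the tool pointing down it reaches from about 0.275 to 0.875 m from the base axis. Payload 12.5 kg.
Tool frame: the origin (TCP) lies on the centre line of the jaws, within the pads' length; the fingertips stand r.finger_overhang ahead of it and the grasp point (between the pads) lies 3 mm ahead of it (r.finger_overhang is the distance from the TCP to the fingertips, in m); z points along the fingers, y is the line along which they close (so a half turn about z gives the same grasp; the last joint's range is limited). The gripper opens to 85 mm and grips with 20 to 120 N. Pads are 22 mm wide; open, the fingers measure 114 mm over their backs; the gripper's body (76 mm by 85 mm) begins 54 mm behind the grasp point. The pads swing forward as they close: fully open they stand 13 mm farther back than shut.
Start: joints at [-0.085, 0.351, 1.652, -0, 1.139, -0.085], TCP at [0.55, 0, 0.221] pointing down, gripper open.
Joint ranges: [-2.75, 2.75], [-0.79, 2.1], [0.01, 2.65], [-1.57, 4.71], [0.07, 3.14], [-2.87, 2.87]. Speed limits (rad/s): [2.22, 2.22, 2.79, 3.14, 3.14, 3.14].

INTERFACE

Orientations are given as a unit quaternion [x, y, z, w].
In Python, from cell import r, optics gives the robot as it stands. The module is installed in compiled form; this text tells all that it offers. Calls block until the motion is done:
- r.move_to(position, orientation): joint-space move of the TCP to a pose.
- r.move_linear(position, rot=None, vel=0.15): straight line of the TCP; rot=None keeps the orientation; vel is the mean speed in m/s.
- r.set_joints(angles): joint-space move.
- r.set_gripper(opening, squeeze=None): opening from 0.0 (shut) to 1.0 (fully open); squeeze is the grip in N (None keeps the last); returns when the fingers have stopped.
- r.sleep(seconds).
- r.inverse_kinematics(position, orientation): joint angles nearest the present ones, or None.
- optics.get_image(name): name is "scene" or "side" or "wrist"; returns a dict with "pixels" (480x640x3 uint8, red, green, blue), "depth" (480x640 float32, m along the optical axis (not along the pixel's ray), 0 where there is no reading), "fx", "fy", "cx", "cy" (pixels), "camera_from_world" (4x4, takes a point from world to camera coordinates); the wrist camera has in their place "mount" (4x4, takes a point from camera to tool coordinates, whose origin is the TCP and whose axes are the flange's). Camera axes: x right, y down, z forward; pixel columns grow to the right and rows downward; lengths in m; the calibration is good to about 2 mm. A picture is of the moment at which its call begins: read the wrist's pose just before it.
A pose or a line that the arm cannot do raises r.PlanningError and nothing moves.
- r.hand_in(): hands the job in; it is judged then, once.
Readings, each from a call of its own:
- r.current_t(): time.
- r.current_q(): joint angles.
- r.current_qvel(): joint speeds.
- r.current_effort(): joint torques, N m.
- r.current_tool_pos(): TCP position.
- r.current_ee_rot(): TCP orientation.
- r.current_contact_force(): force on the tool from outside, world axes, zero at the start.
- r.current_torque(): the same for the moment, N m.
- r.current_opening(): opening from 0.0 (shut) to 1.0 (fully open).
- r.current_finger_force(): force on a finger pad.
Only numpy, scipy, OpenCV 4.12 (cv2) and the standard library are available. Lean on these libraries where they do the work, as an engineer would, in place of code of your own. Each camera call takes 0.05 s, during which the arm holds its last target. There are 200 camera calls.

TASK

Loosen the knurled ring that holds the white glass on the round light base: with a fingertip pressed against the outside of its rim, roll it anticlockwise (seen from above) until its white index mark first comes round to the arrowhead on the base, then count two more full turns and stop with the mark lined up with the arrowhead again. Pick nothing up, keep off the white glass, leave the bottle, the carton of swabs and the magnifier where they stand, and finish with the hand clear.

Things in the scene. Friction and masses are not known exactly. Their poses are not given: they have to be found in the camera images.
- light_base: Round white light base of a stereo microscope, 144 mm across and 45 mm high, fixed on the desk mat, whose top is at z = 5 mm; its flat top shoulder is 45 mm above its underside. Origin: centre of its underside, z up. The flat black arrowhead on the shoulder and a small dead dimmer dial on its side (sticks out to 79 mm from the axis, at 12 to 34 mm height) are both at its own -x.
- ring (a joint): Turn of the dark steel knurled ring about the base's upright axis, rad, growing anticlockwise seen from above, not wrapped. 0 = index mark at the arrowhead for the first time, then again at 2 pi and, as wanted, at 4 pi = 12.57. Starts between -3.0 and -0.7. It does not rise as it turns. Drag 0.06 N m (1.3 N at the rim); it stays where it is left. Stops (-4, 31) lie outside this job.
- ring_center (a point): Point on the ring's axis at mid-height of its knurled rim, 57 mm above the base's underside (heights below are from there too). The rim is an upright cylinder 96 mm across, from 46 to 65 mm height; a 93 mm lip on top of it reaches 68 mm. The space beside the rim above the 45 mm shoulder is free all the way round.
- ring_mark (a point): Middle of the white index mark on the ring's top lip, 44 mm from the axis, 68 mm above the base's underside; the mark is 8 mm wide and runs down the rim too.
- pointer (a point): Tip of the flat black arrowhead on the base's shoulder, 51 mm from the ring's axis, 46 mm above the base's underside.
- glass: White opal glass disc inside the ring, 78 mm across, its top 66.5 mm above the base's underside (1.5 mm below the lip). Not to be touched. Origin: centre of its underside.
- bottle: White bottle, 33 mm across and 66 mm high, loose, upright on the mat, 12 to 14 cm to the left of the ring's axis. Origin: centre of its underside.
- swabs: Open carton of cotton swabs, 68 x 95 x 49 mm, loose, on the desk beyond the mat, 11 cm or more from the ring's axis. Origin: centre of its underside, long side along its y.
- lens: Round hand magnifier with a black handle lying flat, 40 x 87 x 12 mm, loose, on the desk to the right of the mat, 12 cm or more from the ring's axis. Origin: centre of its underside, long side along its y.

How it is judged:
By the outcome, as a careful person would: the job done as asked, in the order asked, and still so for the second after the job is handed in, with the robot touching nothing.
It also fails if it takes over 54 s, if anything falls off the work surface, if the arm or the gripper's body presses on something with over 40 N, if the wrist force passes 120 N, or if a joint passes its speed limit or range.

## Working session

There is one attempt and no reset: what is moved stays moved. The work goes in short steps, each a Python script; the robot and the scene stay as the last script left them, time stands still between calls to the robot, and variables do not carry over. Pictures are saved under pics/ and viewed, at most 10 in all, crops included, and the job is handed in when it is done.

```bash
mkdir -p pics; python3 - <<'E'
from cell import r, optics
import cv2,numpy as np
for n in("scene","wrist"):
    p=r.current_tool_pos();q=r.current_ee_rot()
    d=optics.get_image(n);np.savez(f"pics/{n}0.npz",pos=p,quat=q,**d)
    cv2.imwrite(f"pics/{n}0.png",d["pixels"][:,:,::-1])
    print(n,d["fx"],d["cx"],d["cy"],d.get("camera_from_world"),d.get("mount"))
print(p,q,r.finger_overhang,r.current_t())
E
```

```text
scene 540.1501936367656 310.3867937791115 233.8731988568807 [[-0.70345766 -0.71061574  0.01313769  0.53376404]
 [-0.47727522  0.45860936 -0.74959043  0.22922235]
 [ 0.52664569 -0.53357542 -0.66177155  0.71745248]
 [ 0.          0.          0.          1.        ]] None
wrist 374.9683640210688 321.3804761633376 243.90397642175353 None [[ 2.82830502e-04 -9.47878822e-01 -3.18630913e-01  8.18149823e-02]
 [ 9.99999920e-01  1.78280224e-04  3.57286207e-04  2.16608929e-03]
 [-2.81858439e-04 -3.18630989e-01  9.47878797e-01 -1.52410239e-01]
 [ 0.00000000e+00  0.00000000e+00  0.00000000e+00  1.00000000e+00]]
[5.49657120e-01 2.89700573e-05 2.20169365e-01] [ 7.07116914e-01  7.07096414e-01 -3.72884909e-04 -4.38073257e-04] 0.022 0.1
```

View pics/scene0.png

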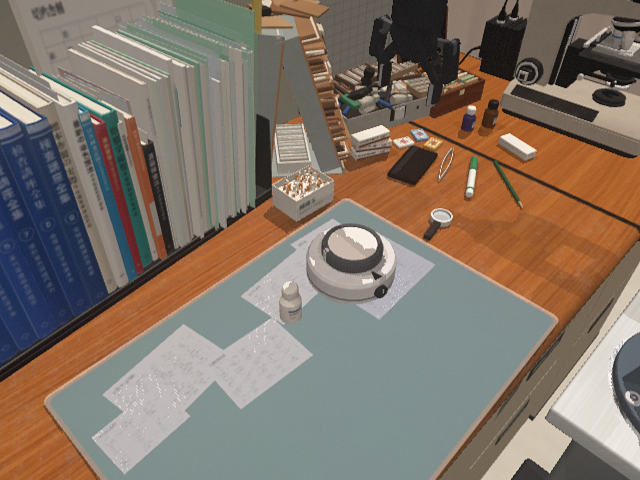

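View pics/wrist0.png

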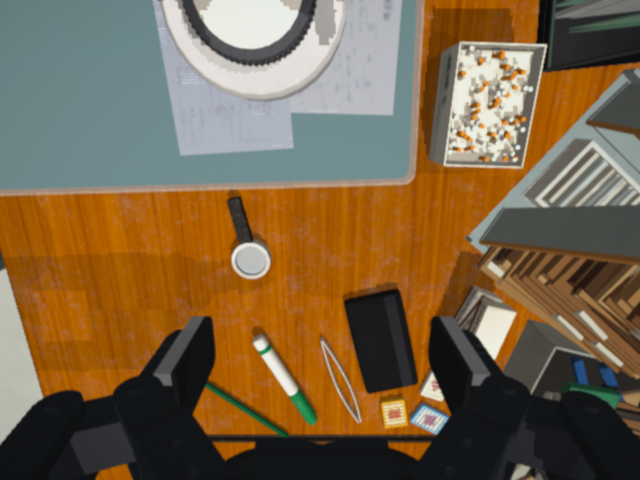

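```bash
cat > h.py <<'E'
from cell import r, optics
import cv2,numpy as np
from scipy.spatial.transform import Rotation as R
DOWN=[.7071068,.7071068,0,0]
def grab(n,name=None):
    p=r.current_tool_pos();q=r.current_ee_rot();d=optics.get_image(n)
    if n=="wrist":
        T=np.eye(4);T[:3,:3]=R.from_quat(q).as_matrix();T[:3,3]=p
        d["wfc"]=T@d["mount"]
    else: d["wfc"]=np.linalg.inv(d["camera_from_world"])
    if name: cv2.imwrite(f"pics/{name}.png",d["pixels"][:,:,::-1])
    return d
def cloud(d):
    v,u=np.mgrid[:480,:640];z=d["depth"]
    P=np.stack([(u-d["cx"])/d["fx"]*z,(v-d["cy"])/d["fy"]*z,z],-1)
    W=P@d["wfc"][:3,:3].T+d["wfc"][:3,3]; W[z==0]=np.nan
    return W
def onplane(d,u,v,z):
    a=np.array([(u-d["cx"])/d["fx"],(v-d["cy"])/d["fy"],1]);a=d["wfc"][:3,:3]@a;o=d["wfc"][:3,3]
    return o+a*(z-o[2])/a[2]
E
python3 - <<'E'
from h import *
d=grab("scene");W=cloud(d)
for u,v in((353,245),(376,275),(290,310),(381,291)):print(W[v,u])
M=(W[...,2]>.066)&(W[...,2]<.08);M[:200]=0;M[300:]=0;M[:,:300]=0;M[:,410:]=0
Q=W[M];c,rad=cv2.minEnclosingCircle(Q[:,:2].astype(np.float32).reshape(-1,1,2));print(c,rad,Q[:,2].max())
c=np.array(c)
# camera over ring: camera offset in world for DOWN = (y .002, x .08 -> world y +.08), tilt 0.32 toward -tool x
q=DOWN
r.move_to([c[0],c[1]-.08+.08,.26],q)
d=grab("wrist","w1");np.savez("pics/w1.npz",**d);print(r.current_tool_pos(),r.current_t())
E
```

```text
[0.49432385 0.16991239 0.07193743]
[0.43790599 0.17892236 0.05343102]
[0.48719745 0.31110888 0.0388396 ]
[0.42102313 0.18465961 0.03539849]
(0.4975534677505493, 0.1682380884885788) 0.048924461007118225 0.07689725807303505
[0.49794265 0.1670942  0.25952037] 0.95
```

View pics/w1.png

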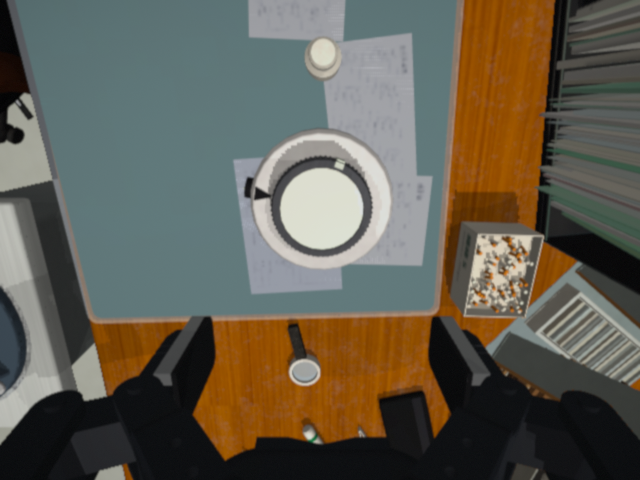

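```bash
cat >> h.py <<'E'
def proj(d,P):
    M=np.linalg.inv(d["wfc"]);c=P@M[:3,:3].T+M[:3,3]
    return np.stack([c[:,0]/c[:,2]*d["fx"]+d["cx"],c[:,1]/c[:,2]*d["fy"]+d["cy"]],-1)
def polar(d,c,rr,z,n=720):
    a=np.arange(n)*2*np.pi/n;out=0
    g=cv2.cvtColor(d["pixels"],cv2.COLOR_RGB2GRAY)
    for q in rr:
        uv=proj(d,np.c_[c[0]+q*np.cos(a),c[1]+q*np.sin(a),0*a+z]).astype(np.float32)
        out=out+cv2.remap(g,uv[None,:,0],uv[None,:,1],cv2.INTER_LINEAR,borderValue=0)[0].astype(float)/len(rr)
    return a,out
def pose(th,rad,c,z=.079):
    psi=th+np.pi
    x=np.array([np.cos(psi),np.sin(psi),0]);zz=np.array([0,0,-1.]);y=np.cross(zz,x)
    return [c[0]+rad*np.cos(th),c[1]+rad*np.sin(th),z],R.from_matrix(np.c_[x,y,zz]).as_quat()
E
python3 - <<'E'
from h import *
d=dict(np.load("pics/w1.npz"));W=cloud(d);f=np.isfinite(W[...,2])
near=np.hypot(W[...,0]-.4975,W[...,1]-.168)<.06
for lo,hi in((.0665,.082),):
    Q=W[f&near&(W[...,2]>lo)&(W[...,2]<hi)];print(cv2.minEnclosingCircle(Q[:,:2].astype(np.float32).reshape(-1,1,2)),np.median(Q[:,2]))
# dark ring blob -> lip outer edge fit
g=cv2.cvtColor(d["pixels"],cv2.COLOR_RGB2GRAY)
b=cv2.morphologyEx((g<110).astype(np.uint8),cv2.MORPH_OPEN,np.ones((2,2)));b[:150]=0;b[265:]=0;b[:,:268]=0;b[:,378:]=0
for z in(.070,.073):
    v,u=np.nonzero(b);P=np.array([onplane(d,i,j,z)[:2] for i,j in zip(u,v)]);print(z,cv2.minEnclosingCircle(P.astype(np.float32).reshape(-1,1,2)))
for n,u,v,z in(("glassc",321.5,208,.0715),("mark",340,164,.073),("tip",270.5,195.5,.051),("bottle",323,52,.071)):print(n,onplane(d,u,v,z))
c=[.4975,.168]
for t in range(-250,80,10):
    q=r.inverse_kinematics(*pose(np.radians(t),.06,c));print(t,None if q is None else np.round(q[[0,3,5]] if hasattr(q,'shape') else [q[0],q[3],q[5]],2),end=' ')
cv2.imwrite("pics/w1c.png",cv2.resize(d["pixels"][115:280,235:405,::-1],None,fx=3.5,fy=3.5,interpolation=cv2.INTER_CUBIC))
E
```

```text
((0.5003790855407715, 0.16876889765262604), 0.04837244749069214) 0.07064137804958018
0.07 ((0.4983764886856079, 0.1693972647190094), 0.04947109892964363)
0.073 ((0.49839046597480774, 0.17009896039962769), 0.04903806373476982)
glassc [0.50012761 0.16991072 0.0715    ]
mark [0.51657401 0.21030461 0.073     ]
tip [0.45047621 0.17754561 0.051     ]
bottle [0.50128744 0.30033183 0.071     ]
-250 None -240 None -230 [ 0.34 -0.    2.79] -220 [ 0.34 -0.    2.6 ] -210 [ 0.32 -0.    2.42] -200 [ 0.31 -0.    2.23] -190 [ 0.29 -0.    2.03] -180 [ 0.27 -0.    1.84] -170 [ 0.25 -0.    1.64] -160 [ 0.22 -0.    1.44] -150 [ 0.2  -0.    1.25] -140 [ 0.18 -0.    1.05] -130 [ 0.16 -0.    0.86] -120 [ 0.15 -0.    0.67] -110 [ 0.13 -0.    0.48] -100 [ 0.13 -0.    0.3 ] -90 [ 0.12 -0.    0.12] -80 [ 0.12 -0.   -0.05] -70 [ 0.12 -0.   -0.22] -60 [ 0.13 -0.   -0.39] -50 [ 0.14 -0.   -0.56] -40 [ 0.15 -0.   -0.72] -30 [ 0.16 -0.   -0.88] -20 [ 0.18 -0.   -1.04] -10 [ 0.2 -0.  -1.2] 0 [ 0.21 -0.   -1.36] 10 [ 0.23 -0.   -1.51] 20 [ 0.25 -0.   -1.67] 30 [ 0.27 -0.   -1.83] 40 [ 0.28 -0.   -1.99] 50 [ 0.3  -0.   -2.14] 60 [ 0.31 -0.   -2.3 ] 70 [ 0.33 -0.   -2.47]
```

View pics/w1c.png

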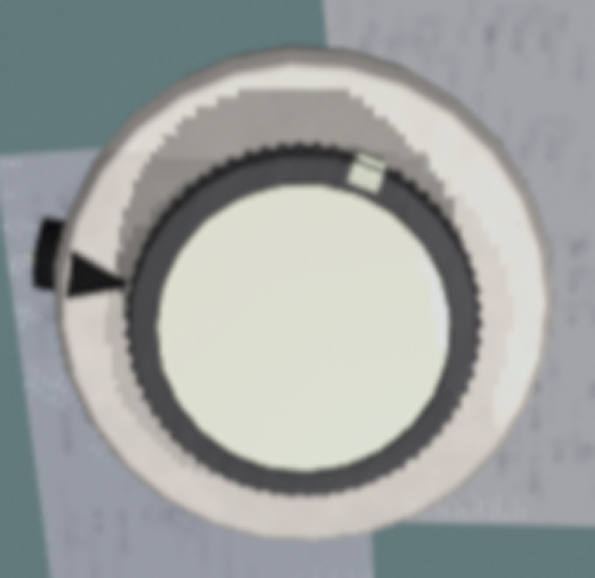

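```bash
cat >> h.py <<'E'
C=np.array([.4998,.1695]);TIP=np.radians(171.3)
def Fr(th):
    f=np.array(r.current_contact_force());u=np.array([np.cos(th),np.sin(th)]);t=np.array([-u[1],u[0]])
    return f[:2]@u,f[:2]@t,f[2]
def go(th,rad,vel,z=.079): p,q=pose(th,rad,C,z);r.move_linear(p,q,vel)
def engage(th,rad0,target=8):
    rad=rad0+.003;go(th,rad,.05);f0=Fr(th)[0]
    while Fr(th)[0]-f0<target and rad>rad0-.012: rad-=.0007;go(th,rad,.02)
    return rad,f0
def stroke(a,b,rad,f0,target=9,step=np.radians(12),vel=.06,log=True):
    n=max(1,int(np.ceil(abs(b-a)/step)));L=[]
    for i in range(1,n+1):
        th=a+(b-a)*i/n;go(th,rad,vel)
        f=Fr(th);e=f[0]-f0-target;rad+=np.clip(e*1e-4,-.0007,.0007);L.append((round(np.degrees(th)),round(f[0],1),round(f[1],1),round(f[2],1),round(rad*1e3,2)))
    if log:print(L)
    return rad
def markimg(d,c=C):
    a,o=polar(d,c,np.linspace(.0425,.0448,5),.073);return np.degrees(a),o
E
python3 - <<'E'
from h import *
r.set_gripper(0.0)
th=np.radians(-218)
p,q=pose(th,.085,C,.16);r.move_to(p,q);go(th,.085,.15);go(th,.066,.1)
print(Fr(th),r.current_t())
rad,f0=engage(th,.060);print(rad,f0,Fr(th),r.current_t())
d=grab("wrist","e1");a,o=markimg(d);i=np.nonzero(o>140)[0];print(a[i])
rad=stroke(th,th+np.radians(24),rad,f0)
d=grab("wrist","e2");a,o=markimg(d);i=np.nonzero(o>140)[0];print(a[i]);print(rad,r.current_t())
E
```

```text
(np.float64(-0.10586551254593435), np.float64(0.7753227405185236), np.float64(-0.12663288002239004)) 4.7917
0.04760000000000002 -0.11378960752214105 (np.float64(1.0461963074824174), np.float64(0.23647983913088821), np.float64(-0.29416099344690066)) 10.5417
[63.5 64.  64.5 65.  65.5 66.  66.5 67.  67.5 68.  68.5 69.  69.5 70.
 70.5 71.  71.5 72.  72.5 73. ]
[(-210, np.float64(0.2), np.float64(0.4), np.float64(0.4), np.float64(46.9)), (-202, np.float64(-0.1), np.float64(-0.4), np.float64(0.3), np.float64(46.2)), (-194, np.float64(1.0), np.float64(0.2), np.float64(-0.5), np.float64(45.5))]
[63.5 64.  64.5 65.  65.5 66.  66.5 67.  67.5 68.  68.5 69.  69.5 70.
 70.5 71.  71.5 72.  72.5 73. ]
0.04550000000000002 11.5167
```

View pics/e2.png

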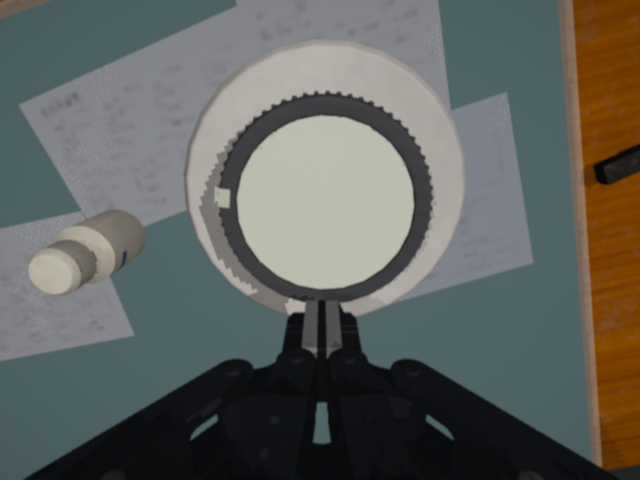

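```bash
python3 - <<'E'
from h import *
p=np.array(r.current_tool_pos());th=np.arctan2(p[1]-C[1],p[0]-C[0]);print(p,np.hypot(*(p[:2]-C)),np.degrees(th),r.current_opening(),r.current_contact_force())
print(R.from_quat(r.current_ee_rot()).as_matrix().round(3))
d=grab("wrist");W=cloud(d)
u=-np.array([np.cos(th),np.sin(th)])
for v in range(280,440,8):
    w=W[v,314];print(v,np.round([(C-w[:2])@u*1e3,w[2]*1e3],1),end='; ')
E
```

```text
[0.4551623  0.18093616 0.07903267] 0.046079389237245895 165.62992623882946 -0.0014338949812035874 [-0.75956911  0.40216364 -1.23640037]
[[ 0.969 -0.248  0.   ]
 [-0.248 -0.969  0.   ]
 [ 0.    -0.    -1.   ]]
280 [34.1 70. ]; 288 [37.9 70.8]; 296 [41.9 71.1]; 304 [33.1 96. ]; 312 [ 33.  102.8]; 320 [ 33.3 108.3]; 328 [ 32.7 114.8]; 336 [ 32.5 120.3]; 344 [ 33.3 123.9]; 352 [ 35.2 125.6]; 360 [ 32.1 134.3]; 368 [ 32.4 137.7]; 376 [ 35.4 137.5]; 384 [ 39.2 136.4]; 392 [ 42.4 136. ]; 400 [ 46.2 135.2]; 408 [ 48.1 136.6]; 416 [ 51.2 136.6]; 424 [ 52.7 138.3]; 432 [191.4   3.4];
```

```bash
python3 - <<'E'
from h import *
im=[]
for n in("side","scene"):
    d=grab(n);uv=proj(d,np.array([[*C,.075]]))[0].astype(int);print(uv)
    u,v=np.clip(uv-70,0,[500,340]);c=d["pixels"][v:v+140,u:u+140,::-1];im.append(cv2.resize(c,(399,560),interpolation=cv2.INTER_CUBIC) if 0 else cv2.resize(c,(400,400),interpolation=cv2.INTER_CUBIC))
cv2.imwrite("pics/s.png",np.hstack(im))
E
```

```text
[288 261]
[350 241]
```

View pics/s.png

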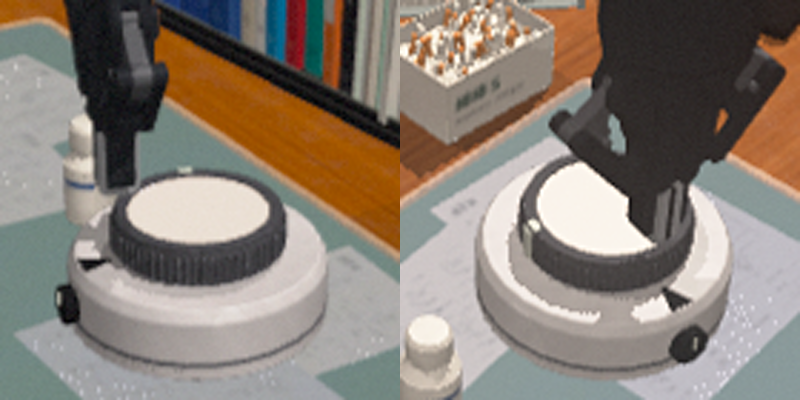

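```bash
python3 - <<'E'
from h import *
p=np.array(r.current_tool_pos());th=np.arctan2(*(p[:2]-C)[::-1]);u=np.array([np.cos(th),np.sin(th)]);t=np.array([-u[1],u[0]])
for n in("side","scene","wrist"):
    d=grab(n);W=cloud(d);g=d["pixels"].max(2)
    dx=W[...,:2]-p[:2];X=-(dx@u);Y=dx@t;z=W[...,2]
    m=(abs(X)<.02)&(abs(Y)<.02)&(z<.13)&(z>.076)
    print(n,m.sum(),"z",np.percentile(z[m],[0,2,10,50]),"X",np.percentile(X[m],[1,10,50,90,99]),"Y",np.percentile(Y[m],[1,10,90,99]))
    k=m&(z<np.percentile(z[m],25));print("  low X",np.percentile(X[k],[2,50,98]),"Y",np.percentile(Y[k],[2,50,98]))
E
```

```text
side 342 z [0.09091517 0.09215085 0.09694935 0.1112654 ] X [-0.01256917 -0.01193259 -0.00402169  0.0078116   0.00964215] Y [-0.0059631   0.00345943  0.01324083  0.01479008]
  low X [-0.01234208 -0.00314389  0.00919231] Y [-0.00168469  0.00632374  0.01309525]
scene 313 z [0.07721598 0.09423715 0.09893999 0.11221746] X [-0.01086303 -0.01006682 -0.00664943  0.00095797  0.0066363 ] Y [-0.012974   -0.01223445  0.00702552  0.01408729]
  low X [-0.01028376 -0.00809728  0.0047748 ] Y [-0.01240104 -0.0035008   0.01241611]
wrist 3806 z [0.09175523 0.0946393  0.09918833 0.11497766] X [-0.00703086  0.00705709  0.01259999  0.01362277  0.01441842] Y [-0.01362974 -0.01027326  0.00954223  0.01291301]
  low X [0.00872325 0.01288299 0.01383036] Y [-0.01305227 -0.00056194  0.01246884]
```

```bash
python3 - <<'E'
from h import *
th=np.radians(-194)
go(th,.046,.15,.12)
th=np.radians(-218);go(th,.095,.15,.12);go(th,.095,.15,.06);print(r.current_contact_force());go(th,.095,.1,.044)
p=np.array(r.current_tool_pos());u=np.array([np.cos(th),np.sin(th)]);t=np.array([-u[1],u[0]])
print(p,r.current_contact_force(),r.current_t())
im=[]
for n in("side","scene"):
    d=grab(n);W=cloud(d)
    dx=W[...,:2]-p[:2];X=-(dx@u);Y=dx@t;z=W[...,2]
    m=(abs(X)<.02)&(abs(Y)<.02)&(z<.13)&(z>.012)
    print(n,m.sum(),"z",np.percentile(z[m],[0,2,10,50]))
    uv=proj(d,np.array([[*C,.075]]))[0].astype(int)
    a,b=np.clip(uv-70,0,[500,340]);c=d["pixels"][b:b+140,a:a+140,::-1];im.append(cv2.resize(c,(400,400),interpolation=cv2.INTER_CUBIC))
cv2.imwrite("pics/s2.png",np.hstack(im))
E
```

```text
[-1.46151319  0.21384375 -0.38872768]
[0.42503592 0.22799115 0.04436743] [-0.17791313  0.36842979  0.0064449 ] 13.675
side 451 z [0.05564495 0.05768906 0.06366563 0.08406343]
scene 742 z [0.05794573 0.06206594 0.06952246 0.09995556]
```

View pics/s2.png

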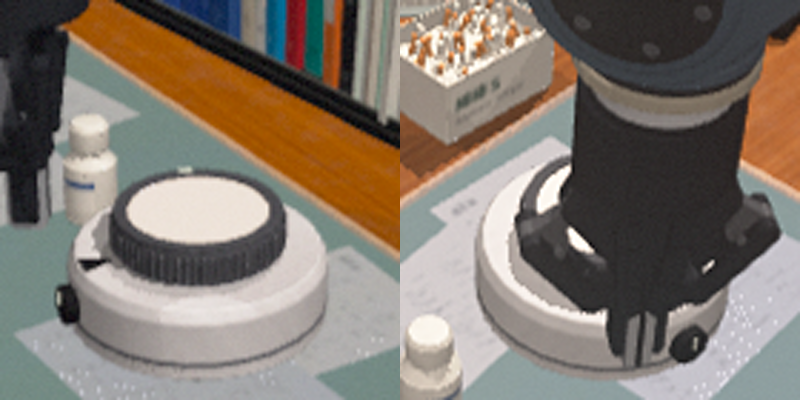

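```bash
sed -i 's/z=.079/z=.044/' h.py; python3 - <<'E'
from h import *
th=np.radians(-218);go(th,.068,.1)
rad,f0=engage(th,.0615);print(rad,f0,Fr(th),r.current_t())
t2=th+np.radians(48);rad=stroke(th,t2,rad,f0)
d=grab("wrist","e3");a,o=markimg(d);i=np.nonzero(o>140)[0];print(a[i]);print(rad,r.current_t())
E
```

```text
0.058899999999999994 0.22438892155929502 (np.float64(8.44440663639013), np.float64(-0.5717655935283961), np.float64(3.2385079004105544)) 16.4417
[(-206, np.float64(9.8), np.float64(1.0), np.float64(4.2), np.float64(58.95)), (-194, np.float64(9.2), np.float64(1.8), np.float64(5.9), np.float64(58.95)), (-182, np.float64(10.5), np.float64(0.6), np.float64(5.6), np.float64(59.08)), (-170, np.float64(10.8), np.float64(1.6), np.float64(4.8), np.float64(59.24))]
[115.  115.5 116.  116.5 117.  117.5 118.  118.5 119.  119.5 120.  120.5
 121.  121.5 122.  122.5 123.  123.5 124.  124.5]
0.059237432295380615 17.925
```

```bash
cat >> h.py <<'E'
def mark(n=None):
    d=grab("wrist",n);a,o=markimg(d);i=np.nonzero(o>140)[0]
    if len(i)==0:return None
    return np.degrees(np.angle(np.exp(1j*np.radians(a[i])).mean()))%360,len(i),a[i[0]],a[i[-1]]
def regrip(a,b,rad):
    go(a,rad+.008,.12);go(a,rad+.012,.2,.11)
    p,q=pose(b,rad+.012,C,.11);r.move_to(p,q);go(b,rad+.008,.2)
    return engage(b,rad-.0005)
E
python3 - <<'E'
from h import *
f0=.2;S=np.radians(20)
a=np.radians(-170);b=np.radians(66)
rad=stroke(a,b,.0592,f0,step=S,vel=.08);print(mark("e4"),r.current_t())
c=np.radians(-222)
rad,f0=regrip(b,c,rad);print(rad,f0,Fr(c),mark("e5"),r.current_t())
E
```

```text
[(-150, np.float64(10.5), np.float64(1.8), np.float64(4.2), np.float64(59.33)), (-131, np.float64(10.2), np.float64(2.3), np.float64(1.3), np.float64(59.43)), (-111, np.float64(8.3), np.float64(1.2), np.float64(-1.3), np.float64(59.34)), (-91, np.float64(6.9), np.float64(2.0), np.float64(0.2), np.float64(59.11)), (-72, np.float64(3.4), np.float64(1.2), np.float64(0.9), np.float64(58.53)), (-52, np.float64(2.3), np.float64(0.4), np.float64(-0.1), np.float64(57.84)), (-32, np.float64(2.5), np.float64(1.0), np.float64(-0.2), np.float64(57.17)), (-13, np.float64(1.5), np.float64(1.6), np.float64(-0.6), np.float64(56.47)), (7, np.float64(4.5), np.float64(1.6), np.float64(-1.0), np.float64(56.0)), (27, np.float64(7.2), np.float64(0.9), np.float64(-2.8), np.float64(55.81)), (46, np.float64(9.8), np.float64(1.1), np.float64(-3.5), np.float64(55.87)), (66, np.float64(11.6), np.float64(1.2), np.float64(-3.8), np.float64(56.11))]
(np.float64(328.75), 20, np.float64(324.0), np.float64(333.49999999999994)) 23.875
0.05720617843979015 12.071311259975904 (np.float64(22.34589115188617), np.float64(-0.9155797798298876), np.float64(5.392505210575759)) (np.float64(329.75), 20, np.float64(325.0), np.float64(334.5)) 30.0667
```

```bash
sed -i 's/^C=.*/C=np.array([.4985,.1684])/; s/e\*1e-4,-.0007,.0007/e*1e-4,-.001,.001/' h.py; cat >> h.py <<'E'
def regrip2(a,b,rad,target=10):
    go(a,.095,.2,.055);p,q=pose(b,.095,C,.055);r.move_to(p,q);go(b,rad+.001,.15)
    while Fr(b)[0]<target and rad>.05: go(b,rad,.04);rad-=.0008
    return rad+.0008
E
python3 - <<'E'
from h import *
D=np.radians
print(mark(),r.current_t())
rad=stroke(D(-222),D(78),.0572,.2,target=14,step=D(24),vel=.09);print(mark("e6"),r.current_t())
rad=regrip2(D(78),D(-222),rad);print(rad,Fr(D(-222)),mark("e7"),r.current_t())
E
```

```text
(np.float64(331.5), 19, np.float64(327.0), np.float64(336.0)) 30.1167
[(-199, np.float64(19.4), np.float64(2.2), np.float64(12.4), np.float64(57.72)), (-176, np.float64(12.1), np.float64(1.6), np.float64(7.7), np.float64(57.51)), (-153, np.float64(12.4), np.float64(1.3), np.float64(4.9), np.float64(57.33)), (-130, np.float64(15.8), np.float64(0.9), np.float64(3.8), np.float64(57.49)), (-107, np.float64(13.6), np.float64(2.1), np.float64(-2.0), np.float64(57.43)), (-84, np.float64(9.1), np.float64(1.0), np.float64(-3.5), np.float64(56.92)), (-60, np.float64(7.2), np.float64(0.8), np.float64(-0.3), np.float64(56.22)), (-37, np.float64(8.2), np.float64(1.2), np.float64(-2.6), np.float64(55.62)), (-14, np.float64(8.6), np.float64(1.2), np.float64(-4.7), np.float64(55.06)), (9, np.float64(10.4), np.float64(1.3), np.float64(-6.0), np.float64(54.69)), (32, np.float64(14.7), np.float64(1.4), np.float64(-7.2), np.float64(54.73)), (55, np.float64(17.2), np.float64(1.6), np.float64(-7.8), np.float64(55.04)), (78, np.float64(22.3), np.float64(0.8), np.float64(-4.4), np.float64(55.85))]
(np.float64(271.0), 21, np.float64(266.0), np.float64(276.0)) 37.3167
0.05665065902256766 (np.float64(18.45047737403031), np.float64(1.488203307700597), np.float64(-0.2451220650928443)) (np.float64(273.75), 20, np.float64(269.0), np.float64(278.50000000000006)) 42.4667
```

```bash
python3 - <<'E'
from h import *
D=np.radians
rad=stroke(D(-222),D(26),.0570,.2,target=14,step=D(24),vel=.09)
d=grab("wrist","e8");np.savez("pics/e8.npz",**d);a,o=markimg(d);print(a[o>140],rad,r.current_t())
uv=proj(d,np.array([[*(C+.05*np.array([np.cos(D(170)),np.sin(D(170))])),.06]]))[0];print(uv)
u,v=np.clip(uv.astype(int)-50,0,[540,380]);print(u,v)
cv2.imwrite("pics/e8c.png",cv2.resize(d["pixels"][v:v+100,u:u+100,::-1],(600,600),interpolation=cv2.INTER_CUBIC))
E
```

```text
[(-199, np.float64(11.9), np.float64(0.6), np.float64(-1.0), np.float64(56.77)), (-177, np.float64(11.4), np.float64(0.9), np.float64(-0.6), np.float64(56.49)), (-154, np.float64(11.1), np.float64(0.3), np.float64(-1.1), np.float64(56.18)), (-132, np.float64(15.3), np.float64(0.5), np.float64(-0.0), np.float64(56.28)), (-109, np.float64(18.8), np.float64(1.6), np.float64(-3.0), np.float64(56.75)), (-87, np.float64(14.8), np.float64(1.2), np.float64(-7.4), np.float64(56.81)), (-64, np.float64(10.5), np.float64(1.4), np.float64(-6.5), np.float64(56.44)), (-42, np.float64(8.7), np.float64(0.7), np.float64(-5.6), np.float64(55.89)), (-19, np.float64(8.8), np.float64(1.1), np.float64(-6.6), np.float64(55.35)), (3, np.float64(11.8), np.float64(1.5), np.float64(-7.0), np.float64(55.11)), (26, np.float64(13.0), np.float64(1.9), np.float64(-9.0), np.float64(54.99))]
[152.  152.5 153.  153.5 154.  154.5 155.  155.5 156.  156.5 157.  157.5
 158.  158.5 159.  159.5 160.  160.5 161. ] 0.0549940249234531 48.475
[414.910527    58.50594619]
364 8
```

View pics/e8c.png

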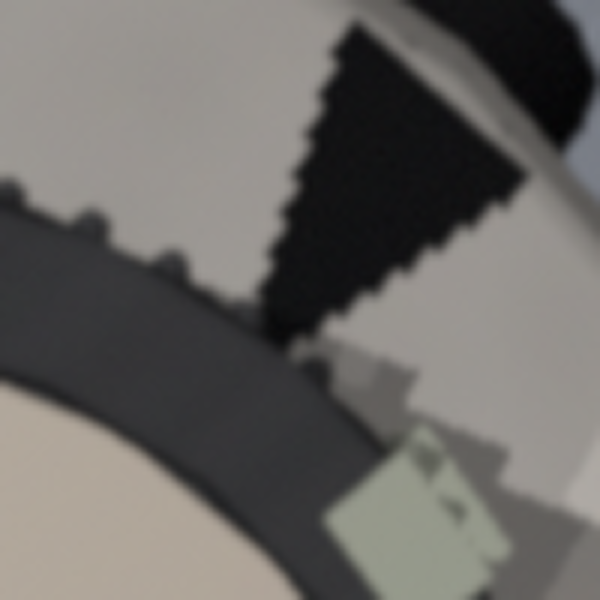

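```bash
python3 - <<'E'
from h import *
d=dict(np.load("pics/e8.npz"))
D=np.radians
# centre in this image: inner lip edge (r=39) transition dark->bright along rays at z=.0725
g=cv2.cvtColor(d["pixels"],cv2.COLOR_RGB2GRAY)
rs=np.arange(.033,.044,.0002);P=[]
for t in np.arange(60,330,3):
    X=np.c_[C[0]+rs*np.cos(D(t)),C[1]+rs*np.sin(D(t)),0*rs+.072]
    uv=proj(d,X).astype(np.float32);o=cv2.remap(g,uv[None,:,0],uv[None,:,1],1)[0].astype(float)
    k=np.argmin(np.diff(o));
    if o[:5].mean()-o[-5:].mean()>50:P.append(X[k,:2])
P=np.array(P);A=np.c_[2*P,np.ones(len(P))];s=np.linalg.lstsq(A,(P**2).sum(1),rcond=None)[0];print(len(P),s[:2],np.sqrt(s[2]+s[:2]@s[:2]))
for c in(C,s[:2]):
    t=onplane(d,410.3,64.7,.051)[:2];b=onplane(d,437.3,24.3,.051)[:2]
    ang=lambda p:np.degrees(np.arctan2(*(p-c)[::-1]))
    a,o=polar(d,c,np.linspace(.0425,.0448,5),.073)
    print("tip",ang(t),np.hypot(*(t-c)),"base",ang(b),"dir",ang(c+b-t),"mark",np.degrees(a[o>140]).mean())
E
```

```text
87 [0.49944584 0.16817581] 0.03810587496628757
tip 168.93998744302627 0.0496861577500044 base 169.79958869295652 dir 172.65322186799634 mark 156.5
tip 168.89634894027648 0.05065744966068454 base 169.75317094958652 dir 172.65322186799636 mark 156.5
```

```bash
python3 - <<'E'
from h import *
D=np.radians
rad=stroke(D(26),D(39.2),.0549,.2,target=14,step=D(14),vel=.06)
d=grab("wrist","e9");np.savez("pics/e9.npz",**d);a,o=markimg(d);print(a[o>140].mean(),rad,r.current_t())
uv=proj(d,np.array([[*(C+.05*np.array([np.cos(D(170)),np.sin(D(170))])),.06]]))[0]
u,v=np.clip(uv.astype(int)-50,0,[540,380]);print(u,v)
cv2.imwrite("pics/e9c.png",cv2.resize(d["pixels"][v:v+100,u:u+100,::-1],(600,600),interpolation=cv2.INTER_CUBIC))
E
```

```text
[(39, np.float64(17.3), np.float64(1.5), np.float64(-9.5), np.float64(55.21))]
169.5 0.05520779553999547 48.9083
390 34
```

View pics/e9c.png

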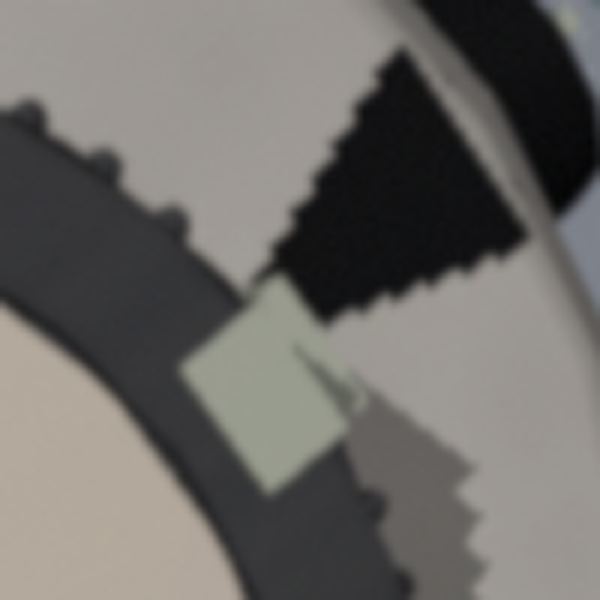

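```bash
python3 - <<'E'
from h import *
t=np.radians(39.2)
go(t,.08,.1);go(t,.085,.15,.13);d=grab("wrist","f");a,o=markimg(d);print(a[o>140].mean(),len(a[o>140]),r.current_contact_force(),r.current_t())
E
```

```text
169.25 20 [-0.56367603  0.14337144  0.1001682 ] 50.0833
```

```bash
python3 -c "
from cell import r
print(r.hand_in())"
```

```text
the job is handed in; nothing more can be done
None
```

I rolled the ring anticlockwise to the arrowhead, then two more full turns. It stopped with the mark lined up to within about half a degree by camera, the hand clear and nothing picked up, and I handed it in at about 50 s of the 54 s limit. On an early pass that went too high, the fingertip passed above the lip and may have been over the edge of the glass. I saw no sign that it touched, and I did not check at the end that the bottle, swabs and magnifier had stayed put.

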